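# Clear and restart the yellow kitchen timer

### The job

The yellow kitchen timer has run out and the next batch is resting: press its red clear key down and let it up, then press its green start key down and let it up, each lightly with a fingertip, leaving the timer lying where it is. Do not press its black minutes key, do not touch the white and blue timers, and do not move, lift or knock anything else on the bench. Finish with the hand drawn back at least a hand's breadth (10 cm) from the keys.

Things in the scene. Friction and masses are not known exactly. Their poses are not given: they have to be found in the camera images.
- yellow_timer: YELLOW. Kitchen timer, 92 (x) by 120 (y) by 24 mm, lying flat, loose, about 0.2 kg. Origin: centre of its underside; z up; +x to the side with the display (flush to 1 mm), -x to the side with the keys. Row of three keys, 16 (x) by 22 mm (y), at x = -27 mm: black minutes y = +38, red clear y = 0, green start y = -38 mm. They stand 6 mm proud, tops 30 mm above the bench.
- yellow_clear_top (a point): Centre of the top face of the yellow timer's RED clear key (middle of the row); moves down with the key. Axes as the timer's.
- yellow_start_top (a point): Centre of the top face of the yellow timer's GREEN start key (at the -y end of the row); moves down with the key. Axes as the timer's.
- yellow_clear (a joint): The red clear key. Joint of that key: 0 = up, 0.004 m = fully down; it moves straight down against a spring (1 N to start, 4.2 N fully down) and comes up again by itself when let go.
- yellow_start (a joint): The green start key. Joint of that key: 0 = up, 0.004 m = fully down; it moves straight down against a spring (1 N to start, 4.2 N fully down) and comes up again by itself when let go.
- yellow_minutes (a joint): The black minutes key (at the +y end of the row), not to be pressed. Joint of that key: 0 = up, 0.004 m = fully down; it moves straight down against a spring (1 N to start, 4.2 N fully down) and comes up again by itself when let go.
- white_timer: WHITE case, otherwise the same as the yellow timer, same axes; not to be touched. The three timers' places are swapped about.
- blue_timer: BLUE case, otherwise the same as the yellow timer, same axes; not to be touched.
- extract_bottle: Small amber bottle with a black cap, upright between two timers, 36 mm across, 85 mm high; origin at the centre of its underside, z up.
- colour_bottle: Small red food-colouring bottle with a white cap, upright between two timers, 32 mm across, 75 mm high; origin at the centre of its underside, z up.
- jug: Clear measuring jug behind the timers, 110 mm across the rim, 115 mm high, handle out to 94 mm on its +y side; origin at the centre of its underside.
- tub: White round tub with a green lid behind the timers, 164 mm across, 100 mm high; origin at the centre of its underside.
- spatula: Spatula with a wooden handle, about 270 mm long, lying at the back right along its own x (blade at +x, towards the middle of the bench).

How it is judged:
By the outcome, as a careful person would: the job done as asked, in the order asked, and still so for the second after the job is handed in, with the robot touching nothing.
It also fails if it takes over 38 s, if anything falls off the work surface, if the arm or the gripper's body presses on something with over 40 N, if the wrist force passes 120 N, or if a joint passes its speed limit or range.

### The arm

A 6-joint arm with a two-finger parallel gripper is mounted at the origin on the work surface. World frame = base frame: x ahead of the robot, y to its left, z up, the work surface at z = 0. Lengths are in m, angles in rad, forces in N, time in s.
With the tool pointing down it reaches from about 0.35 to 0.85 m from the base axis. Payload 8.1 kg.
Tool frame: the origin (TCP) lies between the finger pads, 19 mm behind the fingertips; this is the grasp point; z points along the fingers, y is the line along which they close (so a half turn about z gives the same grasp; the last joint's range is limited). The gripper opens to 93 mm and grips with 3 to 60 N. Pads are 15 mm wide; open, the fingers measure 128 mm over their backs; the gripper's body (75 mm by 188 mm) begins 65 mm behind the grasp point.
Start: joints at [-1.359, 0.13, 1.488, -0, 1.523, -0.085], TCP at [0.175, -0.574, 0.237] pointing down, gripper open.
Joint ranges: [-2.96, 2.96], [-0.89, 2.26], [0.02, 2.5], [-1.34, 4.48], [0, 2.73], [-2.66, 2.66]. Speed limits (rad/s): [2.39, 2.39, 2.79, 3.14, 3.14, 3.14].

### API

Orientations are given as a rotation vector (axis times angle).
In Python, from plant import robot gives the robot as it stands.
- The arm moves only by the tool apply_moves, never from a script. Its arguments are lists of equal length, an entry for each row: "delta_pos": the shift along the tool's x, y, z in cm, a list of three; "twist": the turn about the tool's z in rad. A call has 1 to 8 rows; each row shifts and turns the commanded pose from where the row before left it, along the tool's axes as they then stand; what a row does not reach is not made up. A row lasts 1/8 s, in which the tool goes at most 62.5 mm and 10.7 degrees, less where a joint would pass 70% of its speed; a pose out of reach is approached as far as the arm can. A call with a gripper value outside its range is refused whole. "gripper" is the finger opening in cm, from 0 to 9.3, set as the call begins (left out, the last holds). The fingers move at their own pace and stop on an object; "squeeze" is the grip in N (left out, the last holds). Time passes only in rows, so rows that do not move let the fingers close. It gives the time, the measured TCP pose, the force, the opening and the grip force at its end, in the units of the state.
- robot.read_state(): the state, without advancing time (a new reading comes with each control period).
- robot.read_camera(name): name is "scene" or "top" or "wrist"; returns a dict with "frame" (420x560x3 uint8, red, green, blue), "vertical_fov" (degrees; the focal length in pixels is half the picture's height over the tangent of half this angle, whatever the lens; pixels are square), "cx", "cy" (the principal point, pixels), "R" (3x3) and "t" (3): a world point X has camera coordinates R X + t. Camera axes: x right, y down, z forward; pixel columns grow to the right and rows downward; lengths in m; the calibration is good to about 2 mm. The wrist camera is an equidistant fisheye: a pixel r from the principal point sees the ray r / f radians off the axis. A picture is of the moment at which its call begins. There is no depth.
- robot.close_job(): hands the job in; it is judged then, once.
The state is a dict: "t": time; "q": joint angles; "dq": joint speeds; "joint_torque": joint torques, N m; "tool_pos": TCP position; "orientation": TCP orientation; "force": force on the tool from outside, world axes, zero at the start; "wrist_torque": the same for the moment, N m; "opening": finger opening in m; "gripper_force": force on a finger pad.
Only numpy, scipy, OpenCV 4.12 (cv2) and the standard library are available. Lean on these libraries where they do the work, as an engineer would, in place of code of your own. Each camera call takes 0.05 s, during which the arm holds its last target. There are 200 camera calls.

## Working session

There is one attempt and no reset: what is moved stays moved. The work goes in short steps, Python scripts to look and compute and a tool call to move; the robot and the scene stay as the last step left them, time stands still between calls to the robot, and variables do not carry over. Pictures are saved under pics/ and viewed, at most 10 in all, crops included, and the job is handed in when it is done.

Besides the shell and the picture viewer there is one more tool, called after "Emit:" by a JSON object that holds its "op" and its "data". apply_moves: Moves the arm, as the interface text tells. Its arguments: {"type":"object","properties":{"delta_pos":{"type":"array"},"twist":{"type":"array"},"gripper":{"type":"number"},"squeeze":{"type":"number"}},"required":["delta_pos","twist"]}

```bash
mkdir -p pics
python3 - <<'E'
from plant import robot
import cv2,numpy as np,pickle
d={}
for n in("top","scene"):
    c=robot.read_camera(n);d[n]=c;cv2.imwrite(f"pics/{n}0.png",c["frame"][:,:,::-1])
    print(n,c["vertical_fov"],c["cx"],c["cy"],np.round(c["R"],3).tolist(),c["t"])
pickle.dump(d,open("c0.pkl","wb"))
s=robot.read_state();print(s["t"],s["tool_pos"],s["orientation"],s["force"])
E
```

```text
top 42.374794439562415 283.226430018403 216.4577364502119 [[-0.027, -0.999, -0.018], [-0.994, 0.028, -0.105], [0.106, 0.015, -0.994]] [0.02721441 0.61975198 0.94449731]
scene 47.507589354209415 279.69430908579693 216.4660186649977 [[0.143, 0.99, 0.012], [0.755, -0.102, -0.648], [-0.64, 0.102, -0.762]] [-0.07916989 -0.42171559  1.53278558]
0.1 [ 0.17538613 -0.57329333  0.23649202] [-3.10542263e+00 -4.64281228e-01  1.71364340e-04] [ 0.29096926  0.40212942 -0.16636784]
```

View pics/top0.png

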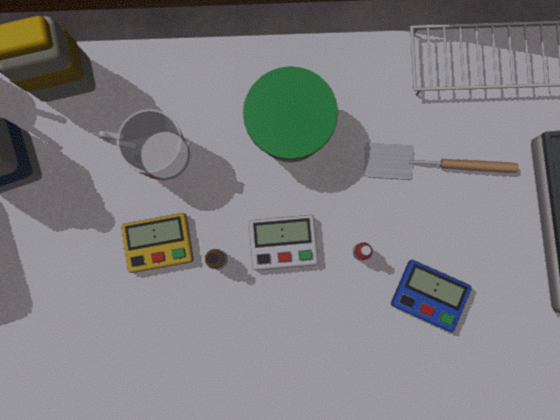

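View pics/scene0.png

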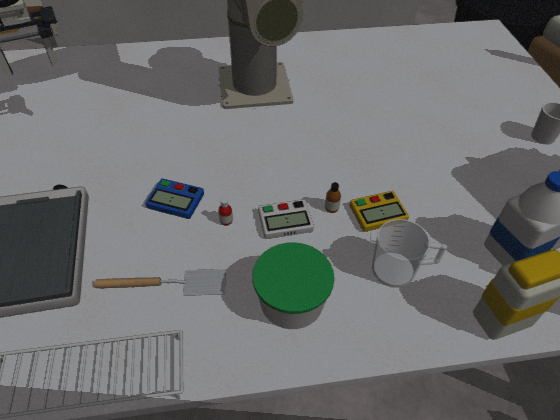

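The top view shows the yellow timer at about (157,243), with its red key at (158,257), green at (179,254) and black at (137,261). The amber bottle is at (216,258) to its right, and the jug is above the timer at (155,145). The scene view agrees, with the yellow timer at (380,210).

```bash
cat > h.py <<'E'
import cv2,numpy as np
from scipy.spatial.transform import Rotation as Ro
def ray(c,u,v):
    f=210/np.tan(np.radians(c["vertical_fov"]/2));R=np.array(c["R"]);o=-R.T@np.array(c["t"])
    return o,R.T@np.array([(u-c["cx"])/f,(v-c["cy"])/f,1])
def plane(c,u,v,z):
    o,d=ray(c,u,v);return o+d*(z-o[2])/d[2]
def pix(c,p):
    f=210/np.tan(np.radians(c["vertical_fov"]/2));q=np.array(c["R"])@p+np.array(c["t"]);return q[:2]/q[2]*f+[c["cx"],c["cy"]]
def blob(c,box,col):
    u0,v0,u1,v1=box;h=cv2.cvtColor(c["frame"][v0:v1,u0:u1],cv2.COLOR_RGB2HSV).astype(int)
    H,S,V=h[...,0],h[...,1],h[...,2]
    m={"red":((H<8)|(H>170))&(S>140)&(V>60),"green":(H>45)&(H<85)&(S>110)&(V>40),"yellow":(H>15)&(H<32)&(S>140)&(V>70)}[col].astype(np.uint8)
    n,_,st,ce=cv2.connectedComponentsWithStats(m);i=1+np.argmax(st[1:,4]);return ce[i]+[u0,v0],st[i,4]
def cmd(s,target,yaw):
    """tool-axis shift (cm) to target and twist to bring tool x to yaw"""
    R=Ro.from_rotvec(s["orientation"]).as_matrix()
    y=np.arctan2(R[1,0],R[0,0]);return R.T@(np.array(target)-s["tool_pos"])*100,y,-(yaw-y)
E
python3 - <<'E'
from h import *;import pickle
from plant import robot
d=pickle.load(open("c0.pkl","rb"));B={"top":(115,205,200,280),"scene":(345,185,415,235)}
for n in d:
    r={}
    for k in("red","green"):
        p,a=blob(d[n],B[n],k);r[k]=plane(d[n],*p,.029);print(n,k,np.round(p,1),a,np.round(r[k],4))
    v=r["red"]-r["green"];print("yaw(timer y)",np.arctan2(-v[0],v[1]),np.linalg.norm(v))
    p=np.array(r["red"]);
t=d["top"];print("jug",plane(t,151,145,.115),"bottle",plane(t,216,258,.085))
s=robot.read_state()
print(cmd(s,[.45,-.2,.237],0))
E
```

```text
top red [157.3 256.7] 94 [0.5542 0.2393 0.029 ]
top green [178.  252.9] 84 [0.5601 0.2018 0.029 ]
yaw(timer y) 0.15592879323532985 0.037990321601521236
scene red [374.7 198.5] 43 [0.5565 0.2362 0.029 ]
scene green [360.6 201.8] 47 [0.5625 0.1988 0.029 ]
yaw(timer y) 0.15682987384940508 0.037879982336687615
jug [0.73878816 0.2280141  0.115     ] bottle [0.54711769 0.12524662 0.085     ]
(array([ 3.71785094e+01, -2.76652830e+01,  2.42608434e-05]), np.float64(0.2968146569576127), np.float64(0.2968146569576127))
```

Emit:
{"op": "apply_moves", "data": {"delta_pos": [[4.6, -3.4, 0], [4.6, -3.4, 0], [4.6, -3.4, 0], [4.6, -3.4, 0], [4.6, -3.4, 0], [4.6, -3.4, 0], [4.6, -3.4, 0], [4.6, -3.4, 0]], "twist": [0, 0, 0, 0, 0, 0, 0, 0], "gripper": 0, "squeeze": 5}}

```text
t: 1.1
tool_pos: [0.4485, -0.2043, 0.2372]
orientation: [-3.107, -0.464, 0.0]
force: [0.6, -0.5, 0.1]
opening: 0.0177
gripper_force: 0.0
```

Run:
```python
from h import *
from plant import robot
s=robot.read_state();print(s["t"],s["tool_pos"],s["opening"]);print(cmd(s,[.555,.238,.20],.156))
```

```text
1.1 [ 0.44850746 -0.20427365  0.23717838] 0.017655306710225006
(array([ 23.11502077, -39.18099323,   3.71945478]), np.float64(0.29669903562995853), np.float64(0.14069903562995853))
```

Emit:
{"op": "apply_moves", "data": {"delta_pos": [[2.9, -4.9, 0], [2.9, -4.9, 0], [2.9, -4.9, 0], [2.9, -4.9, 0], [2.9, -4.9, 0], [2.9, -4.9, 0], [2.9, -4.9, 0], [2.8, -4.8, 0]], "twist": [0, 0, 0, 0, 0, 0, 0, 0]}}

```text
t: 2.1
tool_pos: [0.5543, 0.2373, 0.237]
orientation: [3.107, 0.465, -0.001]
force: [-0.1, 0.5, 0.6]
opening: 0.0005
gripper_force: 0.0
```

Emit:
{"op": "apply_moves", "data": {"delta_pos": [[0, 0, 0], [0, 0, 4], [0, 0, 4], [0, 0, 2], [0, 0, 0], [0, 0, 0]], "twist": [0.14, 0, 0, 0, 0, 0]}}

```text
t: 2.85
tool_pos: [0.5555, 0.2357, 0.1393]
orientation: [-3.131, -0.246, -0.004]
force: [-0.0, -0.3, -0.1]
opening: 0.0003
gripper_force: 0.0
```

Run:
```python
from h import *
from plant import robot
s=robot.read_state();print(s["t"],s["tool_pos"],s["opening"],s["force"]);print(cmd(s,[.555,.238,.060],.156))
for n in("top","scene"):
    c=robot.read_camera(n);tip=np.array(s["tool_pos"])-[0,0,.019];u,v=map(int,pix(c,tip));print(n,pix(c,tip))
    k=cv2.resize(c["frame"][v-50:v+50,u-65:u+65,::-1],None,fx=6,fy=6,interpolation=cv2.INTER_CUBIC);cv2.imwrite(f"pics/{n}1.png",k)
```

```text
2.85 [0.55546933 0.23572141 0.13929555] 0.00032345190139316155 [-0.02308015 -0.26839878 -0.05121174]
(array([-0.03021002, -0.22907274,  7.92960135]), np.float64(0.15668947544080686), np.float64(0.0006894754408068582))
top [145.57635487 254.10841142]
scene [380.80387985 171.66914265]
```

View pics/scene1.png

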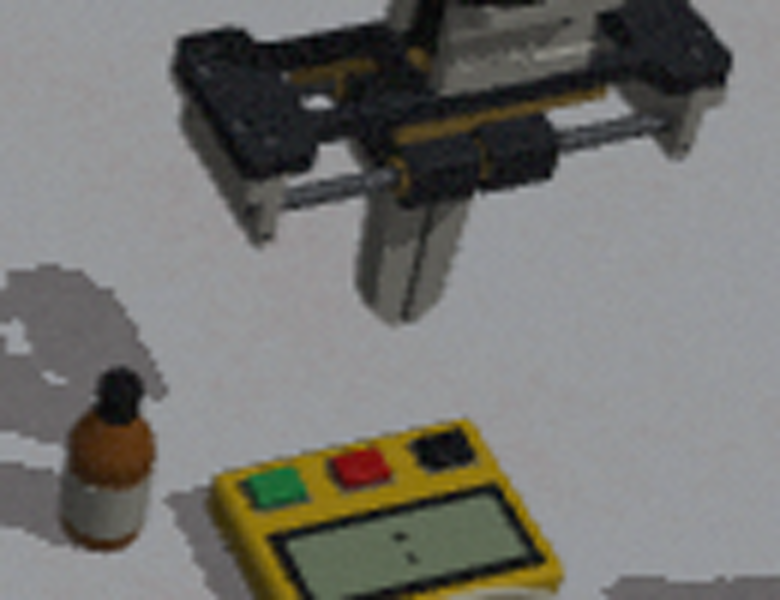

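View pics/top1.png

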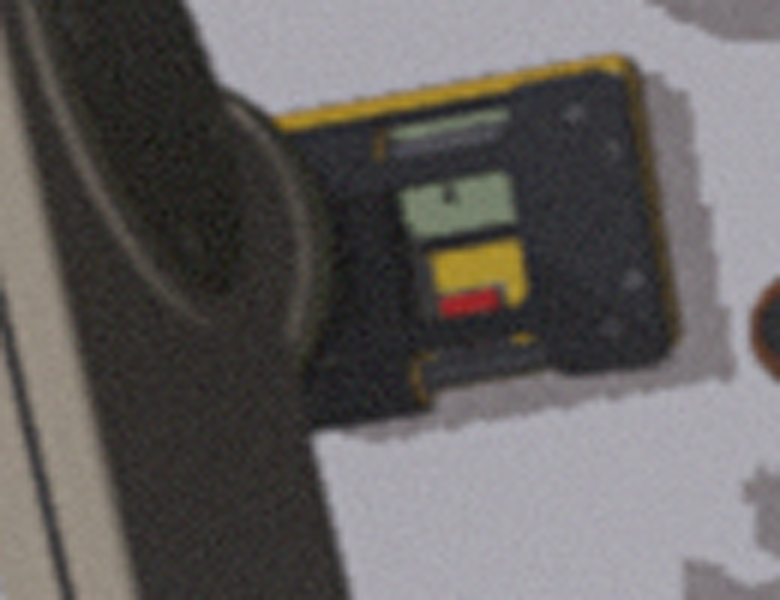

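The scene crop shows the closed fingertips ending at crop (400,320), squarely above the key row, with red at (360,467) and green at (277,487). The top crop is mostly hidden by the hand. I'll go lower and check by eye.

Emit:
{"op": "apply_moves", "data": {"delta_pos": [[0, -0.1, 3], [0, 0, 2.5], [0, 0, 1.5], [0, 0, 0], [0, 0, 0]], "twist": [0, 0, 0, 0, 0]}}

```text
t: 3.58
tool_pos: [0.5552, 0.2367, 0.0689]
orientation: [-3.131, -0.246, -0.003]
force: [0.1, 0.5, 0.0]
opening: 0.0006
gripper_force: 0.0
```

Run:
```python
from h import *
from plant import robot
s=robot.read_state();print(s["t"],s["tool_pos"],s["orientation"],s["force"])
c=robot.read_camera("scene");tip=np.array(s["tool_pos"])-[0,0,.019]
print(pix(c,tip),blob(c,(345,185,415,235),"green"))
cv2.imwrite("pics/scene2.png",cv2.resize(c["frame"][155:230,330:430,::-1],None,fx=8,fy=8,interpolation=cv2.INTER_CUBIC))
c=robot.read_camera("wrist");cv2.imwrite("pics/wrist2.png",c["frame"][:,:,::-1])
f=210/np.tan(np.radians(c["vertical_fov"]/2))
def fp(p):
    q=np.array(c["R"])@p+np.array(c["t"]);r=np.hypot(q[0],q[1]);return q[:2]/r*f*np.arctan2(r,q[2])+[c["cx"],c["cy"]]
print("wrist f",f,"tip",fp(tip),"red",fp([.555,.238,.03]),"green",fp([.561,.2,.03]))
```

```text
3.575 [0.55521432 0.23672807 0.06890307] [-3.13147992e+00 -2.45956831e-01 -3.10114821e-03] [0.10223588 0.50048529 0.01629479]
[376.1717047 192.3213261] (array([360.63043478, 201.7173913 ]), np.int32(46))
wrist f 325.19226210127806 tip [279.41964165 249.31644655] red [277.38467761 237.70213404] green [340.07027244 237.39056517]
```

View pics/scene2.png

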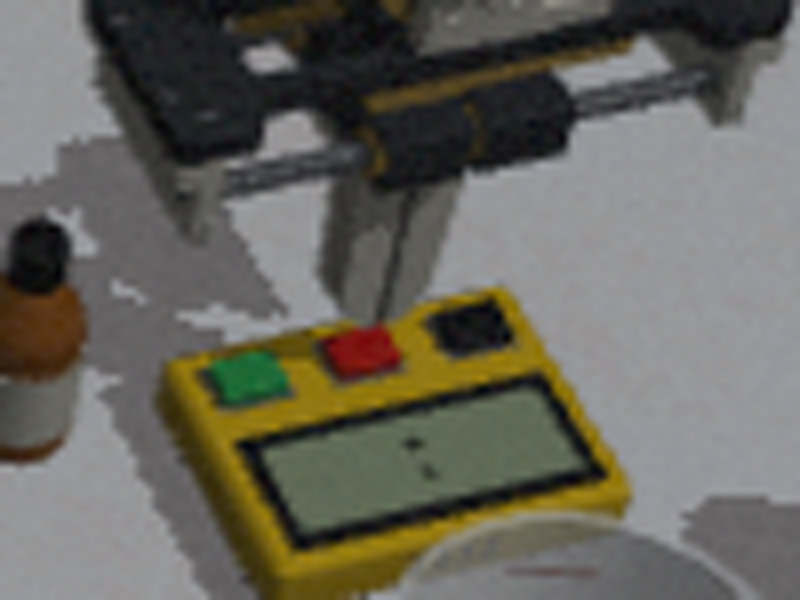

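View pics/wrist2.png

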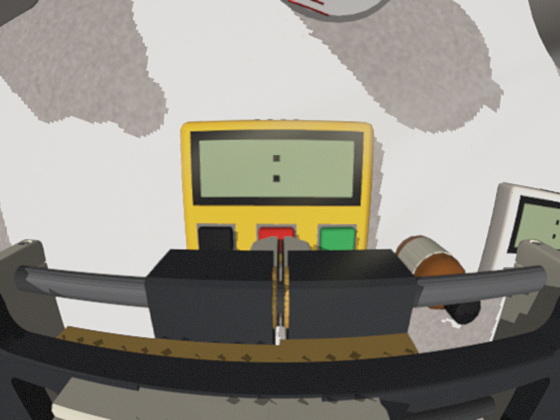

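The wrist picture shows the finger seam at u≈281, the red key centred at about (277,240), green at 337 and black at 216. So the fingers sit about 2 mm towards green and slightly towards the display. The scene view agrees. I'll correct that and come down to just above the key.

Emit:
{"op": "apply_moves", "data": {"delta_pos": [[-0.1, -0.15, 0.8], [0, 0, 0.8], [0, 0, 0], [0, 0, 0]], "twist": [0, 0, 0, 0]}}

```text
t: 4.18
tool_pos: [0.5529, 0.2377, 0.0513]
orientation: [3.132, 0.246, -0.001]
force: [-0.6, -0.2, -0.1]
opening: 0.0003
gripper_force: 0.0
```

Emit:
{"op": "apply_moves", "data": {"delta_pos": [[0, 0, 0.2], [0, 0, 0.1], [0, 0, 0.1], [0, 0, 0], [0, 0, 0]], "twist": [0, 0, 0, 0, 0]}}

```text
t: 4.8
tool_pos: [0.5532, 0.2378, 0.0477]
orientation: [-3.132, -0.246, -0.001]
force: [-0.5, 0.6, 1.8]
opening: 0.0005
gripper_force: 1.0
```

Emit:
{"op": "apply_moves", "data": {"delta_pos": [[0, 0, 0.1], [0, 0, 0.1], [0, 0, 0], [0, 0, 0]], "twist": [0, 0, 0, 0]}}

```text
t: 5.3
tool_pos: [0.5532, 0.2378, 0.0457]
orientation: [-3.132, -0.246, -0.001]
force: [0.8, -0.5, 2.9]
opening: 0.0004
gripper_force: 1.8
```

Emit:
{"op": "apply_moves", "data": {"delta_pos": [[0, 0, 0.1], [0, 0, 0], [0, 0, 0]], "twist": [0, 0, 0]}}

```text
t: 5.68
tool_pos: [0.5533, 0.2378, 0.045]
orientation: [-3.132, -0.246, -0.001]
force: [-1.1, -0.6, 7.9]
opening: 0.0008
gripper_force: 3.9
```

It has bottomed out at 7.9 N, so the red key is fully down. Next I lift and move over green.

Emit:
{"op": "apply_moves", "data": {"delta_pos": [[0, 0, -0.5], [0, 0, -1.5], [0, 0, 0], [0, 2, 0], [0, 1.8, 0], [0, 0, 0], [0, 0, 0]], "twist": [0, 0, 0, 0, 0, 0, 0]}}

```text
t: 6.55
tool_pos: [0.5589, 0.1998, 0.0642]
orientation: [-3.132, -0.244, 0.001]
force: [0.4, -0.2, -0.1]
opening: 0.0002
gripper_force: 0.0
```

Run:
```python
from h import *
from plant import robot
s=robot.read_state();print(s["t"],s["tool_pos"],s["force"])
c=robot.read_camera("scene");b=(345,185,415,235);print(blob(c,b,"green"),blob(c,b,"red"))
c=robot.read_camera("wrist");cv2.imwrite("pics/wrist3.png",c["frame"][:,:,::-1])
```

```text
6.55 [0.55891043 0.19982659 0.06423739] [ 0.43940587 -0.24874606 -0.09659531]
(array([360.68181818, 201.84090909]), np.int32(44)) (array([374.72093023, 198.53488372]), np.int32(43))
```

View pics/wrist3.png

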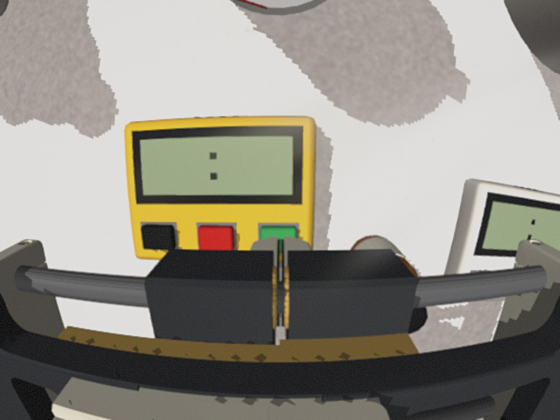

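The red key is up again and the timer hasn't moved: the key pixels match the earlier view. In the wrist picture green is centred at u≈278 and the seam is at 281, so the alignment is good.

Emit:
{"op": "apply_moves", "data": {"delta_pos": [[0, -0.1, 0.7], [0, 0, 0.7], [0, 0, 0.2], [0, 0, 0.1], [0, 0, 0.1], [0, 0, 0.1], [0, 0, 0], [0, 0, 0]], "twist": [0, 0, 0, 0, 0, 0, 0, 0]}}

```text
t: 7.65
tool_pos: [0.5588, 0.2013, 0.0456]
orientation: [-3.132, -0.246, -0.0]
force: [-3.6, 1.5, 3.9]
opening: 0.0005
gripper_force: 1.9
```

Emit:
{"op": "apply_moves", "data": {"delta_pos": [[0, 0, 0.1], [0, 0, 0], [0, 0, 0]], "twist": [0, 0, 0]}}

```text
t: 8.02
tool_pos: [0.559, 0.2013, 0.045]
orientation: [-3.132, -0.246, -0.0]
force: [-3.8, -1.2, 8.0]
opening: 0.0005
gripper_force: 4.0
```

It bottomed out at 8 N. Now I release and draw back.

Emit:
{"op": "apply_moves", "data": {"delta_pos": [[0, 0, -0.5], [0, 0, -2], [0, 0, -4], [0, 0, -5], [0, 0, -5], [0, 0, -3], [0, 0, 0], [0, 0, 0]], "twist": [0, 0, 0, 0, 0, 0, 0, 0]}}

```text
t: 9.02
tool_pos: [0.5585, 0.201, 0.2388]
orientation: [3.132, 0.246, -0.001]
force: [-0.8, -0.5, -0.2]
opening: 0.0005
gripper_force: 0.0
```

Emit:
{"op": "apply_moves", "data": {"delta_pos": [[-3, 4, 0], [-3, 4, 0], [-3, 4, 0], [-3, 4, 0], [0, 0, 0], [0, 0, 0]], "twist": [0, 0, 0, 0, 0, 0]}}

```text
t: 9.78
tool_pos: [0.4648, 0.0246, 0.2383]
orientation: [-3.131, -0.245, 0.003]
force: [0.1, -0.2, -0.0]
opening: 0.0005
gripper_force: 0.0
```

Run:
```python
from h import *;import pickle
from plant import robot
s=robot.read_state();print(s["t"],s["tool_pos"],s["force"])
c=robot.read_camera("scene");b=(345,185,415,235);print(blob(c,b,"green"),blob(c,b,"red"))
cv2.imwrite("pics/scene4.png",c["frame"][:,:,::-1])
d=pickle.load(open("c0.pkl","rb"))["scene"]["frame"]
print("bottle diff",np.abs(c["frame"][180:215,322:345].astype(int)-d[180:215,322:345]).mean())
```

```text
9.775 [0.46484043 0.02455559 0.23828374] [ 0.10598873 -0.20423307 -0.04343584]
(array([360.52083333, 201.83333333]), np.int32(48)) (array([374.72093023, 198.53488372]), np.int32(43))
bottle diff 4.171014492753623
```

View pics/scene4.png

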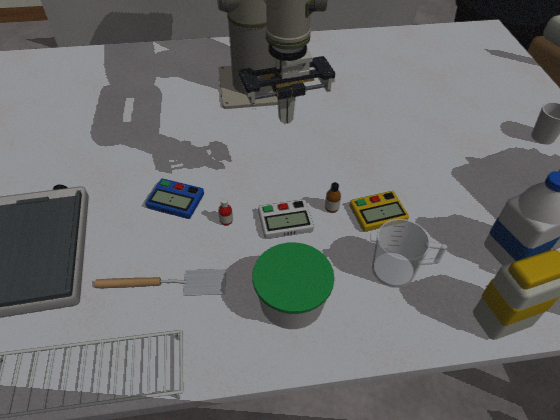

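The scene view shows the yellow timer still at (380,210), the bottle upright at (333,200), everything else where it was, and the hand well clear.

```bash
python3 -c "
from plant import robot
print(robot.close_job())"
```

```text
the job is handed in; nothing more can be done
None
```

I pressed the red clear key and then the green start key fully down (about 8 N each) and let each one up; the yellow timer and the rest of the bench look unmoved in the last picture, the hand is about 20 cm clear, and the job is handed in at about 10 s.

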